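# Seat the rotor in the centrifuge

### The job

Fit the loose rotor into the small centrifuge: lower it into the open chamber onto the hexagonal drive cup and, pressing only lightly, turn and shuffle it until its hexagonal foot drops fully home in the cup. Let go of it, then close the lid. Leave the other things on the bench where they are.

Things in the scene. Friction and masses are not known exactly. Their poses are not given: they have to be found in the camera images.
- rotor: dark round rotor, 100 mm wide, 70 mm high, about 0.45 kg, standing on the bench. Origin: centre of its underside. Foot: hexagon 48 mm across flats, 10 mm high, bottom edge chamfered 1.2 mm; corners at +x and every 60 degrees. Disc from z 10 to 42. On top a black bar grip 50 (along its x) x 20 (y) x 28 mm, z 42 to 70; point rotor_grip is its middle
- rotor_grip (a point): middle of the rotor's bar grip, 56 mm above the rotor's underside; axes as the rotor's (bar along x, 20 mm thick along y)
- centrifuge: fixed white bench centrifuge; housing from x = -163 (low sloping front panel) to 105 mm, 210 wide, deck 105 high. Origin: on the bench under the middle of its round open chamber (143 mm wide at the deck, floor 26 mm high); x points to its back, where the lid is hinged; z up
- drive_cup (a point): centre of the drive cup's rim, 55 mm above the bench. The cup: hexagonal pocket 49.8 mm across flats, 12.5 mm deep, rim 12 mm thick. The drive may stand at any angle (not measured; search a full 60 degrees by feel) and turns only stiffly (0.4 N m). Home: the disc's underside lies on the rim, the rotor's origin 45 mm above the bench (55 mm while still on the rim)
- lid (a joint): lid angle: 0 shut, 1.74 fully open (it stands open, a little past upright). Hinge along the centrifuge's y at x = 97, z = 108 mm. The lid is 190 mm long, 196 wide, 20 thick. Damped: once pushed below about 1.2 rad it sinks shut by itself in about 2 s. It shuts only over a rotor that is home (its grip then ends 4 mm under the lid)
- lid_edge (a point): middle of the lid's free edge, 188 mm from the hinge, in the middle of its thickness; with the lid open it is the top of the upright lid, which can be pushed forward from behind
- beaker: bystander: a low clear beaker, 53 mm wide; origin under its middle
- timer: bystander: a small white bench timer, 62 x 64 x 19 mm; origin under its middle
- ink_bottle: bystander: a small dark bottle with a cap, 42 mm wide, 77 mm high; origin under its middle
- conical_tube: bystander: a white tube with a screw cap lying on its side, 34 x 108 x 34 mm; origin under its middle
Mind the look-alikes: they are no part of the job. Of the things that look like the rotor, the larger one is meant.

How it is judged:
On the way:
1. the rotor is fully home in the drive cup while the lid is open (z of rotor in the frame of centrifuge below 0.0475 m and horizontal distance between rotor and drive_cup below 0.004 m and angle between rotor's own z axis and vertical below 0.04 rad and value of joint lid above 0.6 rad), for 0.2 s.
At the end, for the whole second after the job is handed in: The rotor is home in the drive cup (origin less than 47.5 mm above the bench, within 4 mm of the cup's centre, level within 0.04 rad), at rest, and the lid is shut (below 0.04 rad) (z of rotor in the frame of centrifuge below 0.0475 m and horizontal distance between rotor and drive_cup below 0.004 m and angle between rotor's own z axis and vertical below 0.04 rad and value of joint lid below 0.04 rad and linear speed of rotor below 0.02 m/s); the robot touches nothing.
It fails at once if the rotor is pressed, knocked or dropped on the centrifuge with more than 40 N (contact force between rotor and centrifuge above 40 N).
It fails at once if a bystander is pushed more than 30 mm (distance of any of beaker, timer, ink_bottle, conical_tube from where it was at the start of the episode above 0.03 m).
It also fails if it takes over 64 s, if anything falls off the work surface, if the arm or the gripper's body presses on something with over 40 N, if the wrist force passes 120 N, or if a joint passes its speed limit or range.

### The arm

A 6-joint arm with a two-finger parallel gripper is mounted at the origin on a cart in front of the work surface, level with it; the furniture and walls round the work are solid. World frame = base frame: x ahead of the robot, y to its left, z up, the work surface at z = 0. Lengths are in m, angles in rad, forces in N, time in s.
With the tool pointing down it reaches from about 0.35 to 0.85 m from the base axis. Payload 8.1 kg.
Tool frame: the origin (TCP) lies at the very end of the fingers, on their centre line; the grasp point (between the pads) lies 19 mm behind it; z points along the fingers, y is the line along which they close (so a half turn about z gives the same grasp; the last joint's range is limited). The gripper opens to 93 mm and grips with 3 to 60 N. Pads are 15 mm wide; open, the fingers measure 128 mm over their backs; the gripper's body (75 mm by 188 mm) begins 65 mm behind the grasp point.
Start: joints at [-1.286, 0.13, 1.488, -0, 1.523, -0.085], TCP at [0.217, -0.559, 0.219] pointing down, gripper open.
Joint ranges: [-2.96, 2.96], [-0.89, 2.26], [0.02, 2.5], [-1.34, 4.48], [0, 2.73], [-2.66, 2.66]. Speed limits (rad/s): [2.39, 2.39, 2.79, 3.14, 3.14, 3.14].

### API

Orientations are given as a rotation vector (axis times angle).
In Python, from plant import monitor, eyes, ticket gives the robot as it stands.
- The arm moves only by the tool arm_command, never from a script. Its argument "deltas" is a list that holds one entry, the list of rows, each a list of 6 numbers: the shift along the world's x, y, z in cm, then the turn, a rotation vector about the world's x, y, z in degrees. In form: [[[tx, ty, tz, rx, ry, rz], ...]]. A call has 1 to 12 rows; each row shifts and turns the commanded pose from where the row before left it; what a row does not reach is not made up. A row lasts 1/12 s, in which the tool goes at most 41.7 mm and 7.16 degrees, less where a joint would pass 70% of its speed; a pose out of reach is approached as far as the arm can. A call is refused whole if a number of a shift passes 4.17 or a number of a turn 7.16, either way. A call with a gripper value outside its range is refused whole. "gripper" is the opening, from -1 (shut) to 1 (fully open), set as the call begins (left out, the last holds). The fingers move at their own pace and stop on an object; "squeeze" is the grip in N (left out, the last holds). Time passes only in rows, so rows that do not move let the fingers close. It gives the time, the measured TCP pose, the force, the opening and the grip force at its end, in the units of the state.
- monitor.read_state(): the state, without advancing time (a new reading comes with each control period).
- eyes.read_camera(name): name is "side" or "top"; returns the picture (384x512x3 uint8, blue, green, red); there is no depth.
- eyes.camera_model(name): a dict with "fx", "fy", "cx", "cy" (pixels), "k1" (the pictures are not rectified: a ray, as slopes to the right and down, at radius r is drawn at 1 + k1 r^2 times it, then the intrinsics apply), "rvec" (rotation vector, rad) and "tvec" (3), from world to camera coordinates, as OpenCV has them. Camera axes: x right, y down, z forward; pixel columns grow to the right and rows downward; lengths in m; the calibration is good to about 2 mm. A picture is of the moment at which its call begins. camera_model takes no time and is no camera call.
- ticket.close_job(): hands the job in; it is judged then, once.
The state is a dict: "t": time; "q": joint angles; "dq": joint speeds; "joint_torque": joint torques, N m; "tool_pos": TCP position; "orientation": TCP orientation; "force": force on the tool from outside, world axes, zero at the start; "wrist_torque": the same for the moment, N m; "opening": finger opening in m; "gripper_force": force on a finger pad.
Only numpy, scipy, OpenCV 4.12 (cv2) and the standard library are available. Lean on these libraries where they do the work, as an engineer would, in place of code of your own. Each camera call takes 0.05 s, during which the arm holds its last target. There are 200 camera calls.

## Working session

There is one attempt and no reset: what is moved stays moved. The work goes in short steps, Python scripts to look and compute and a tool call to move; the robot and the scene stay as the last step left them, time stands still between calls to the robot, and variables do not carry over. Pictures are saved under pics/ and viewed, at most 10 in all, crops included, and the job is handed in when it is done.

Besides the shell and the picture viewer there is one more tool, called after ">>>" as name(argument=value, ...), one argument or row to a line, values as JSON. arm_command: Moves the arm, as the interface text tells. Its arguments: {"type":"object","properties":{"deltas":{"type":"array"},"gripper":{"type":"number"},"squeeze":{"type":"number"}},"required":["deltas"]}

```bash
mkdir -p pics; python3 - <<'E'
from plant import monitor, eyes
import cv2,numpy as np
for n in("top","side"):
    cv2.imwrite(f"pics/{n}0.png",eyes.read_camera(n)); m=eyes.camera_model(n); print(n,m)
    R=cv2.Rodrigues(np.array(m["rvec"]))[0]; print(-R.T@np.array(m["tvec"]))
s=monitor.read_state(); print(s)
E
```

```text
top {'fx': 449.0273555418921, 'fy': 449.0273555418921, 'cx': 254.41096830027607, 'cy': 190.47561471001947, 'k1': -0.10756816759928796, 'rvec': array([ 2.14336491, -2.16624646,  0.11149757]), 'tvec': array([0.06825338, 0.53385333, 1.17823067])}
[0.39339614 0.0470399  1.23325267]
side {'fx': 430.53791006931266, 'fy': 430.53791006931266, 'cx': 246.05044895996562, 'cy': 196.99225229263348, 'k1': -0.16705410316084957, 'rvec': array([ 0.61597885, -2.29955098,  1.5464527 ]), 'tvec': array([0.48323475, 0.18061016, 0.7774193 ])}
[0.08211839 0.80546844 0.46367423]
{'t': 0.1, 'q': array([-1.28639489e+00,  1.31070504e-01,  1.48916014e+00, -6.92183114e-07,
        1.52299794e+00, -8.54115535e-02]), 'dq': array([ 0.00063354, -0.00180196, -0.00298448, -0.00079063, -0.00084848,
       -0.00021624]), 'joint_torque': array([ 2.35297201e-03, -5.61340427e+01, -4.93094838e+01,  7.72373937e-02,
        2.91246304e-02, -1.62141907e-05]), 'tool_pos': array([ 0.21673589, -0.55894273,  0.21770701]), 'orientation': array([-3.08643929e+00, -5.77297117e-01,  2.56198872e-04]), 'force': array([-0.44726465,  0.37824628, -0.25879569]), 'wrist_torque': array([-0.00296606, -0.030684  ,  0.02389568]), 'gripper_force': 0.0, 'opening': 0.09307513235790375}
```

View pics/top0.png

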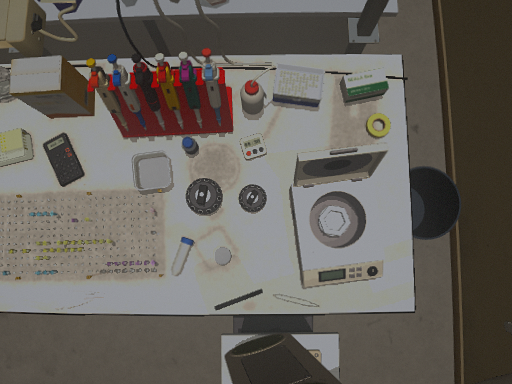

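View pics/side0.png

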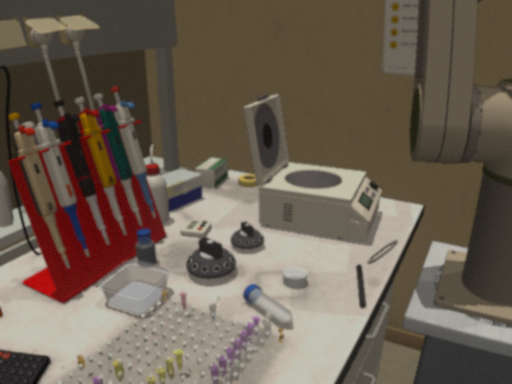

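Top view: two rotor look-alikes, one at pixel (204,197), larger, and one at (252,198), smaller. The larger is meant. The centrifuge chamber is at about (337,219), with the lid standing at (340,165). The side view agrees: larger rotor at (211,262), smaller at (247,237).

```bash
cat > h.py <<'E'
import cv2,numpy as np
from plant import monitor,eyes
def ray(n,px):
    m=eyes.camera_model(n);R=cv2.Rodrigues(np.array(m["rvec"]))[0];C=-R.T@np.array(m["tvec"])
    K=np.array([[m["fx"],0,m["cx"]],[0,m["fy"],m["cy"]],[0,0,1]])
    u=cv2.undistortPoints(np.array([[px]],float),K,np.array([m["k1"],0,0,0]))[0,0]
    return C,R.T@np.array([u[0],u[1],1])
def at(n,px,z):
    C,d=ray(n,px);return (C+d*(z-C[2])/d[2])
def proj(n,P):
    m=eyes.camera_model(n);K=np.array([[m["fx"],0,m["cx"]],[0,m["fy"],m["cy"]],[0,0,1]])
    return cv2.projectPoints(np.array(P,float).reshape(-1,1,3),np.array(m["rvec"]),np.array(m["tvec"]),K,np.array([m["k1"],0,0,0]))[0][:,0]
E
python3 - <<'E'
from h import *
im=cv2.imread("pics/top0.png")
a=cv2.resize(im[172:222,178:278],None,fx=8,fy=8,interpolation=cv2.INTER_CUBIC)
cv2.imwrite("pics/c1.png",cv2.convertScaleAbs(a,alpha=1.8))
b=cv2.resize(im[140:290,282:392],None,fx=4,fy=4,interpolation=cv2.INTER_CUBIC)
cv2.imwrite("pics/c2.png",b)
print(at("top",(204,197),.042),at("top",(337,219),.105),at("top",(333.5,221.5),.055))
E
```

```text
[0.51731038 0.19746463 0.042     ] [ 0.45132577 -0.14539241  0.105     ] [ 0.44745141 -0.14450397  0.055     ]
```

View pics/c1.png

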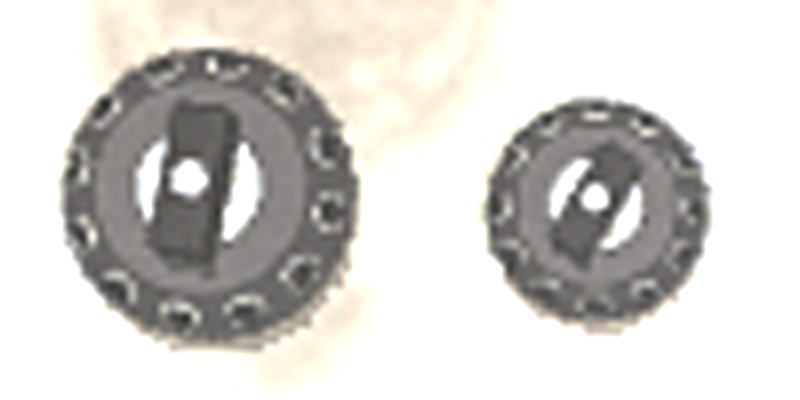

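View pics/c2.png

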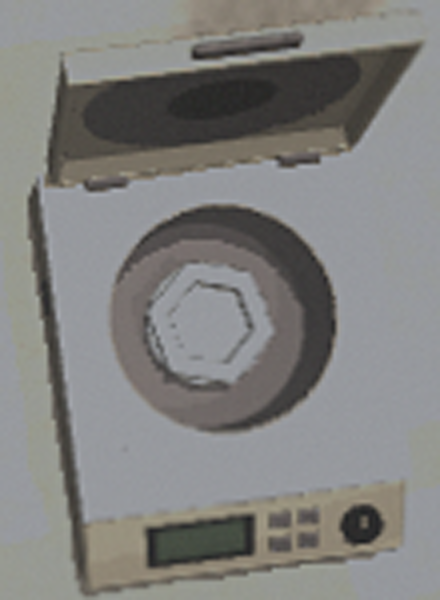

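The crop confirms it: the large rotor is centred at pixel (204,197) and 37 px ≈ 98 mm wide. The smaller one is about 75 mm. The cup hexagon sits around (333,220). I'll now fit the models.

```bash
cat > fit.py <<'E'
from h import *
from scipy.optimize import least_squares,minimize
im=cv2.imread("pics/top0.png");g=cv2.cvtColor(im,cv2.COLOR_BGR2GRAY)
def blob(seed,thr,z,box):
    m=np.zeros_like(g);x0,y0,x1,y1=box;m[y0:y1,x0:x1]=(g[y0:y1,x0:x1]<thr)*255
    cs,_=cv2.findContours(m,cv2.RETR_EXTERNAL,cv2.CHAIN_APPROX_NONE)
    c=max(cs,key=cv2.contourArea)[:,0].astype(float)
    return c,np.array([at("top",p,z)[:2] for p in c])
print("levels",g[197,180:230],g[219,300:375])
# rotor disc
c,P=blob(0,100,.042,(178,170,232,225))
c0=P.mean(0); cam=np.array([.393,.047]); far=((P-c0)@(c0-cam))>0
r=least_squares(lambda v:np.hypot(*(P[far]-v).T)-.050+.0012,c0);print("rotor",r.x,np.abs(r.fun).max(), "free",least_squares(lambda v:np.hypot(*(P-v[:2]).T)-v[2],[*c0,.05]).x)
c,P=blob(0,130,.105,(305,185,372,252))
r2=least_squares(lambda v:np.hypot(*(P-v[:2]).T)-v[2],[*P.mean(0),.07]);print("chamber",r2.x,np.abs(r2.fun).max())
# bar
def box(x,y,a,z0=.042,z1=.07,l=.025,w=.010):
    R=np.array([[np.cos(a),-np.sin(a)],[np.sin(a),np.cos(a)]])
    q=np.array([[l,w],[-l,w],[-l,-w],[l,-w]])@R.T+[x,y]
    return np.vstack([np.c_[q,np.full(4,z)] for z in(z0,z1)])
S=6
def cost(v):
    h=cv2.convexHull(proj("top",box(*v)).astype(np.float32))
    m=np.zeros((60*S,60*S),np.uint8);cv2.fillConvexPoly(m,np.round(((h[:,0]-[175,167]+.5)*S)*16).astype(np.int32),1,shift=4)
    G=cv2.resize(g[167:227,175:235],None,fx=S,fy=S,interpolation=cv2.INTER_LINEAR).astype(float)
    ring=cv2.dilate(m,np.ones((13,13)))-m
    return np.minimum(G,80)[m>0].mean()-np.minimum(G,80)[ring>0].mean()
best=min(((cost((r.x[0]+i*.001,r.x[1]+j*.001,np.radians(a))),i,j,a) for a in range(-30,16,3) for i in range(-4,5,2) for j in range(-4,5,2)))
b=minimize(cost,[r.x[0]+best[1]*.001,r.x[1]+best[2]*.001,np.radians(best[3])],method="Nelder-Mead",options=dict(initial_simplex=[[r.x[0]+best[1]*.001+d[0],r.x[1]+best[2]*.001+d[1],np.radians(best[3])+d[2]] for d in((0,0,0),(.002,0,0),(0,.002,0),(0,0,.05))]))
print(best,"bar",b.x,np.degrees(b.x[2]))
o=cv2.resize(im[140:290,170:380],None,fx=3.8,fy=3.8,interpolation=cv2.INTER_CUBIC);o=cv2.convertScaleAbs(o,alpha=1.4)
def dr(P,col):
    p=np.round((proj("top",P)-[170,140]+.5)*3.8).astype(np.int32);cv2.polylines(o,[p],True,col,1)
dr(box(*b.x)[4:],(0,255,0))
T=np.linspace(0,2*np.pi,60)
dr(np.c_[r.x[0]+.05*np.cos(T),r.x[1]+.05*np.sin(T),T*0+.042],(0,0,255))
dr(np.c_[r2.x[0]+.0715*np.cos(T),r2.x[1]+.0715*np.sin(T),T*0+.105],(0,0,255))
for A in (8,):
    t=np.radians(A)+np.arange(6)*np.pi/3
    dr(np.c_[r2.x[0]+.02875*np.cos(t),r2.x[1]+.02875*np.sin(t),t*0+.055],(255,0,0))
cv2.imwrite("pics/o1.png",o)
E
python3 fit.py
```

```text
levels [152 152 153 154 155 125  61  56  60  55  78  78  75  76  73 112 167  61
  50  53  51  52  54  56  44  43  99 158 155 156  69  74  76  75  76  77
  59  70  51  45  78  60  93 158 152 153 151 152 152 153] [153 156 153 154 153 152 155 154 152 137 113 117 113 117 116 113 108 100
  64 100 159 153 153 151 146 154 153 154 153 154 152 153 155 152 152 154
 154 151 152 153 154 155 157 117 116 154 156 155 151 128 109 106 103 103
 103 105 105  89  65  59  60  62  62  58  56  80 145 153 153 152 153 153
 154 153 152]
rotor [0.52018964 0.19785902] 0.001992445060147799 free [0.51937445 0.19764961 0.04901093]
chamber [ 0.45139065 -0.14662918  0.07063788] 0.0017517834720346681
(np.float64(-16.571014492753626), 2, 4, -9) bar [ 0.52301154  0.20191841 -0.17571459] -10.067704499002385
```

View pics/o1.png

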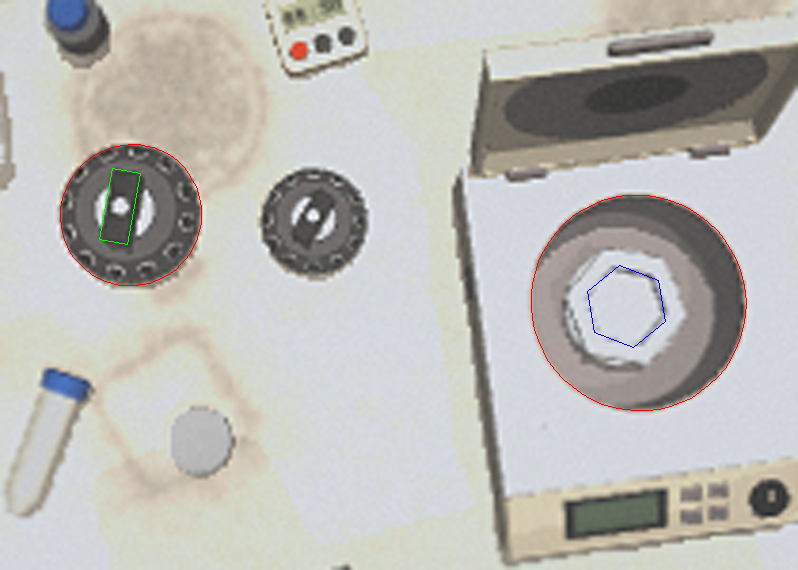

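The red circles fit the rotor disc and the chamber rim. The bar lies at about -10°, and the white hub dot at (201,194) gives a second check on its centre. Next I'll refine the hexagon angle and the centrifuge yaw.

```bash
python3 - <<'E'
from h import *
from scipy.optimize import minimize
g=cv2.cvtColor(cv2.imread("pics/top0.png"),cv2.COLOR_BGR2GRAY).astype(np.float32)
print("dot z70",at("top",(201.2,193.8),.07))
print("chamber floor/cup ref",at("top",(333.5,220.5),.055))
# centrifuge deck left edge & hinge-line corners (c2 px -> image)
f=lambda X,Y:((X+.5)/4-.5+282,(Y+.5)/4-.5+140)
A,B=at("top",f(42,180),.105),at("top",f(85,525),.105);d=A-B;print("left edge",A,B,np.degrees(np.arctan2(d[1],d[0])))
A,B=at("top",f(62,55),.293),at("top",f(425,12),.293);d=A-B;print("lid top edge",A,B,np.linalg.norm(d),np.degrees(np.arctan2(d[1],d[0])))
gb=cv2.GaussianBlur(g,(0,0),.6)
def val(v,dr=0,z=.055):
    x,y,a=v;t=a+np.arange(7)*np.pi/3;r=.02875+dr
    q=np.c_[x+r*np.cos(t),y+r*np.sin(t)]
    P=np.vstack([q[k]+(q[k+1]-q[k])*s for k in range(6) for s in np.linspace(0,1,15)])
    p=proj("top",np.c_[P,np.full(len(P),z)]).astype(np.float32)
    return cv2.remap(gb,p[:,0],p[:,1],cv2.INTER_LINEAR).mean()
res=[]
for a in range(0,60,3):
  for i in range(-5,6):
    for j in range(-5,6):
      v=(.4495+i*.001,-.1465+j*.001,np.radians(a));res.append((val(v),*v))
res.sort();print([(round(r[0],1),round(r[1],4),round(r[2],4),round(np.degrees(r[3]))) for r in res[:8]])
bya={}
for r in res: bya.setdefault(round(np.degrees(r[3])),round(float(r[0]),1))
print(bya)
b=res[0][1:]
im=cv2.imread("pics/top0.png")[200:242,312:356]
o=cv2.convertScaleAbs(cv2.resize(im,None,fx=12,fy=12,interpolation=cv2.INTER_CUBIC),alpha=1.3);
t=b[2]+np.arange(6)*np.pi/3
p=proj("top",np.c_[b[0]+.02875*np.cos(t),b[1]+.02875*np.sin(t),t*0+.055])
o2=o.copy();cv2.polylines(o2,[np.round((p-[312,200]+.5)*12).astype(np.int32)],True,(255,0,0),1)
cv2.imwrite("pics/o2.png",cv2.resize(np.hstack([o,o2]),(800,382)))
E
```

```text
dot z70 [0.52288909 0.20130847 0.07      ]
chamber floor/cup ref [ 0.45007538 -0.14457675  0.055     ]
left edge [ 0.53976295 -0.03404548  0.105     ] [ 0.32332944 -0.05687795  0.105     ] 6.022095213870348
lid top edge [ 0.58237119 -0.0325613   0.293     ] [ 0.60414279 -0.2287633   0.293     ] 0.197406248790853 96.33193523135715Traceback (most recent call last):
  File "<stdin>", line 21, in <module>
  File "<stdin>", line 15, in val
  File "h.py", line 11, in proj
    m=eyes.camera_model(n);K=np.array([[m["fx"],0,m["cx"]],[0,m["fy"],m["cy"]],[0,0,1]])
ValueError: time passes only in moves, steps and waits
```

```bash
sed -i 's/^def ray/CM={}\ndef cm(n):\n    if n not in CM: CM[n]=eyes.camera_model(n)\n    return CM[n]\ndef ray/; s/m=eyes.camera_model(n);/m=cm(n);/' h.py; cat > hex.py <<'E'
from h import *
g=cv2.cvtColor(cv2.imread("pics/top0.png"),cv2.COLOR_BGR2GRAY).astype(np.float32)
gb=cv2.GaussianBlur(g,(0,0),.6)
def val(v,z=.055):
    x,y,a=v;t=a+np.arange(7)*np.pi/3;r=.02875
    q=np.c_[x+r*np.cos(t),y+r*np.sin(t)]
    P=np.vstack([q[k]+(q[k+1]-q[k])*s for k in range(6) for s in np.linspace(0,1,15)])
    p=proj("top",np.c_[P,np.full(len(P),z)]).astype(np.float32)
    return cv2.remap(gb,p[:,0],p[:,1],cv2.INTER_LINEAR).mean()
res=[]
for a in range(0,60,3):
  for i in range(-5,6):
    for j in range(-5,6):
      v=(.4495+i*.001,-.1465+j*.001,np.radians(a));res.append((val(v),*v))
res.sort();print([(round(r[0],1),round(r[1],4),round(r[2],4),round(np.degrees(r[3]))) for r in res[:8]])
bya={}
for r in res: bya.setdefault(round(np.degrees(r[3])),round(float(r[0]),1))
print(bya)
b=res[0][1:]
im=cv2.imread("pics/top0.png")[200:242,312:356]
o=cv2.convertScaleAbs(cv2.resize(im,None,fx=12,fy=12,interpolation=cv2.INTER_CUBIC),alpha=1.3);
t=b[2]+np.arange(6)*np.pi/3
p=proj("top",np.c_[b[0]+.02875*np.cos(t),b[1]+.02875*np.sin(t),t*0+.055])
o2=o.copy();cv2.polylines(o2,[np.round((p-[312,200]+.5)*12).astype(np.int32)],True,(255,0,0),1)
cv2.imwrite("pics/o2.png",cv2.resize(np.hstack([o,o2]),(800,382)))
E
python3 hex.py
```

```text
[(np.float32(133.1), 0.4505, -0.1455, 18), (np.float32(133.4), 0.4505, -0.1455, 21), (np.float32(133.7), 0.4505, -0.1455, 15), (np.float32(133.8), 0.4505, -0.1465, 18), (np.float32(133.8), 0.4505, -0.1455, 24), (np.float32(133.9), 0.4505, -0.1465, 21), (np.float32(134.1), 0.4515, -0.1455, 18), (np.float32(134.1), 0.4515, -0.1455, 21)]
{18: 133.1, 21: 133.4, 15: 133.7, 24: 133.8, 27: 134.5, 12: 134.5, 30: 135.5, 9: 135.6, 33: 136.5, 6: 136.8, 36: 137.3, 3: 137.8, 39: 137.9, 42: 138.5, 0: 138.6, 45: 139.1, 57: 139.1, 48: 139.5, 54: 139.5, 51: 139.6}
```

View pics/o2.png

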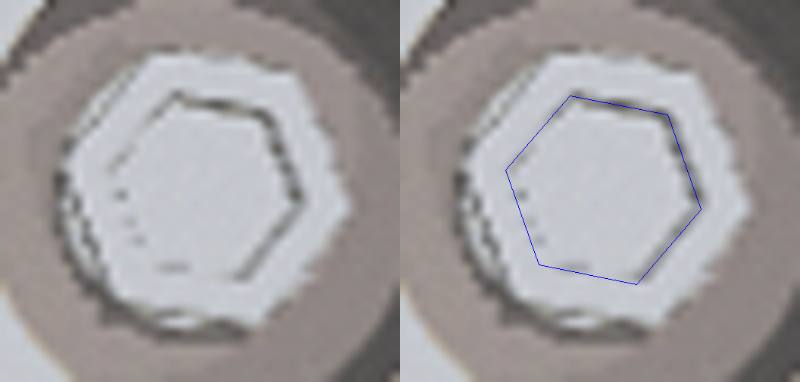

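>>> arm_command(
  deltas=[
    [[0, 0, 0.5, 0, 0, -7], [1, 3.5, 0.3, 0, 0, -7], [1.5, 3.8, 0, 0, 0, -7], [1.7, 3.8, 0, 0, 0, -7], [1.7, 3.8, 0, 0, 0, -3], [1.7, 3.8, 0, 0, 0, 0], [1.7, 3.8, 0, 0, 0, 0], [1.7, 3.8, 0, 0, 0, 0], [1.7, 3.8, 0, 0, 0, 0], [1.7, 3.8, 0, 0, 0, 0], [1.7, 3.8, 0, 0, 0, 0], [1.7, 3.8, 0, 0, 0, 0]],
  ],
  gripper=0.3,
)

```text
t: 1.1
tool_pos: [0.395, -0.1424, 0.2265]
orientation: [3.13, -0.269, 0.0]
force: [0.6, -0.4, -0.3]
opening: 0.0603
gripper_force: 0.0
```

The hexagon fits well at (0.4505, -0.1455), with a drive angle of about 19° (mod 60). The left panel shows the pocket's dark edges lying along the blue outline in the right panel. Tool yaw is now -10°, as wanted for the grip.

>>> arm_command(
  deltas=[
    [[1.3, 3.8, 0, 0, 0, 0], [1.3, 3.8, 0, 0, 0, 0], [1.3, 3.8, 0, 0, 0, 0], [1.3, 3.8, 0, 0, 0, 0], [1.3, 3.8, 0, 0, 0, 0], [1.3, 3.8, -2, 0, 0, 0], [1.3, 3.8, -2, 0, 0, 0], [1, 3, -2, 0, 0, 0], [0, 0, -1, 0, 0, 0], [0, 0, 0, 0, 0, 0], [0, 0, 0, 0, 0, 0]],
  ],
)

```text
t: 2.02
tool_pos: [0.4931, 0.1458, 0.1586]
orientation: [3.129, -0.267, -0.004]
force: [-0.6, -0.0, -0.1]
opening: 0.0604
gripper_force: 0.0
```

>>> arm_command(
  deltas=[
    [[1.0, 1.8, -1.0, 0, 0, 0], [1.0, 1.9, -1, 0, 0, 0], [1.0, 1.9, -1, 0, 0, 0], [0, 0, -1, 0, 0, 0], [0, 0, -1, 0, 0, 0], [0, 0, -1, 0, 0, 0], [0, 0, 0, 0, 0, 0], [0, 0, 0, 0, 0, 0]],
  ],
)

```text
t: 2.68
tool_pos: [0.5234, 0.2009, 0.0991]
orientation: [3.129, -0.27, -0.002]
force: [0.4, 0.1, 0.2]
opening: 0.0608
gripper_force: 0.0
```

>>> arm_command(
  deltas=[
    [[0, 0, -1.5, 0, 0, 0], [0, 0, -1.5, 0, 0, 0], [0, 0, -1, 0, 0, 0], [0, 0, -0.7, 0, 0, 0], [0, 0, -0.4, 0, 0, 0], [0, 0, 0, 0, 0, 0], [0, 0, 0, 0, 0, 0]],
  ],
)

```text
t: 3.27
tool_pos: [0.5243, 0.2021, 0.0489]
orientation: [-3.13, 0.269, -0.001]
force: [0.1, 0.7, 0.3]
opening: 0.0604
gripper_force: 0.0
```

>>> arm_command(
  deltas=[
    [[0, 0, 0, 0, 0, 0], [0, 0, 0, 0, 0, 0], [0, 0, 0, 0, 0, 0], [0, 0, 0, 0, 0, 0], [0, 0, 0, 0, 0, 0], [0, 0, 0, 0, 0, 0]],
  ],
  gripper=-1,
  squeeze=25,
)

```text
t: 3.77
tool_pos: [0.5241, 0.2022, 0.0486]
orientation: [-3.13, 0.269, -0.0]
force: [0.5, 0.0, -0.4]
opening: 0.0249
gripper_force: 0.0
```

```bash
python3 - <<'E'
from h import *
s=cv2.resize(eyes.read_camera("side")[170:310,130:290],None,fx=3,fy=3,interpolation=cv2.INTER_CUBIC)
cv2.imwrite("pics/s1.png",s)
st=monitor.read_state();print({k:np.round(st[k],4) for k in("t","q","tool_pos","force","opening","gripper_force")})
E
```

```text
{'t': np.float64(3.8167), 'q': array([ 0.2769,  0.1759,  1.7608, -0.    ,  1.2049,  2.0189]), 'tool_pos': array([0.524 , 0.2021, 0.0486]), 'force': array([ 0.9504, -0.2396, -1.1742]), 'opening': np.float64(0.021), 'gripper_force': np.float64(0.0)}
```

View pics/s1.png

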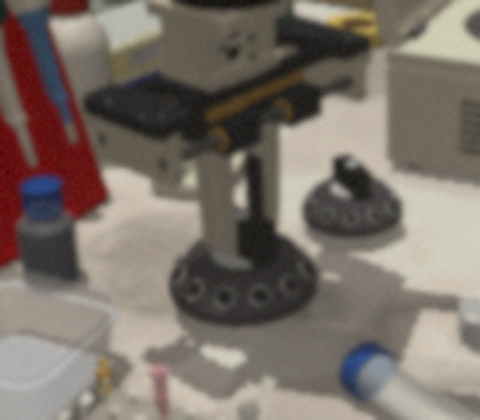

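The fingers straddle the bar of the large rotor, around crop pixel (240,235). Next: finish closing and lift.

>>> arm_command(
  deltas=[
    [[0, 0, 0, 0, 0, 0], [0, 0, 0, 0, 0, 0], [0, 0, 0, 0, 0, 0], [0, 0, 0, 0, 0, 0]],
  ],
)

```text
t: 4.15
tool_pos: [0.524, 0.2022, 0.0485]
orientation: [-3.13, 0.269, -0.0]
force: [0.0, 0.2, 0.8]
opening: 0.0197
gripper_force: 24.9
```

>>> arm_command(
  deltas=[
    [[0, 0, 0.5, 0, 0, 0], [0, 0, 1, 0, 0, 0], [0, 0, 2, 0, 0, 0], [0, 0, 2.5, 0, 0, 0], [0, 0, 3, 0, 0, 0], [0, 0, 3, 0, 0, 0], [0, 0, 2, 0, 0, 0], [0, 0, 1, 0, 0, 0], [0, 0, 0, 0, 0, 0], [0, 0, 0, 0, 0, 0]],
  ],
)

```text
t: 4.98
tool_pos: [0.5239, 0.2021, 0.1981]
orientation: [3.13, -0.269, -0.0]
force: [-0.2, -0.5, -4.7]
opening: 0.0196
gripper_force: 24.9
```

>>> arm_command(
  deltas=[
    [[-1.0, -1.5, 0, 0, 0, 0], [-1.2, -2.5, 0, 0, 0, 0], [-1.2, -3, 0, 0, 0, 3], [-1, -3, 0, 0, 0, 5], [-1, -3, 0, 0, 0, 5], [-1, -3.5, 0, 0, 0, 5], [-0.9, -3.5, 0, 0, 0, 5], [0, -3.5, 0, 0, 0, 5], [0, -3.5, 0, 0, 0, 1], [0, -3.5, 0, 0, 0, 0], [0, -3, 0, 0, 0, 0], [0, -1.3, 0, 0, 0, 0]],
  ],
)

```text
t: 5.98
tool_pos: [0.4492, -0.1489, 0.1958]
orientation: [-3.097, -0.52, 0.006]
force: [-0.1, 0.3, -3.2]
opening: 0.0196
gripper_force: 25.0
```

>>> arm_command(
  deltas=[
    [[0, 0, 0, 0, 0, 0], [0, 0, 0, 0, 0, 0], [0, 0, 0, 0, 0, 0]],
  ],
)

```text
t: 6.23
tool_pos: [0.4501, -0.1449, 0.1968]
orientation: [-3.096, -0.523, 0.004]
force: [0.2, -1.0, -4.3]
opening: 0.02
gripper_force: 25.0
```

```bash
python3 - <<'E'
from h import *
o=eyes.read_camera("top");cv2.imwrite("pics/top1.png",o)
st=monitor.read_state();print({k:np.round(st[k],4) for k in("t","q","tool_pos","orientation","force","wrist_torque")});print(np.degrees(2*np.arctan2(st["orientation"][1],st["orientation"][0])))
E
```

```text
{'t': np.float64(6.2833), 'q': array([-4.1950e-01, -2.0650e-01,  1.8556e+00,  4.0000e-04,  1.4948e+00,
        8.1550e-01]), 'tool_pos': array([ 0.4504, -0.1447,  0.1972]), 'orientation': array([-3.0958e+00, -5.2460e-01,  2.7000e-03]), 'force': array([ 0.074 ,  0.8573, -5.1363]), 'wrist_torque': array([ 0.0289,  0.0562, -0.0184])}
-340.7643800499106
```

>>> arm_command(
  deltas=[
    [[0, 0, -1, 0, 0, 0], [0, 0, -1.5, 0, 0, 0], [0, -0.05, -1.5, 0, 0, 0], [0.05, 0, -1.5, 0, 0, 0], [0, 0, -1.5, 0, 0, 0], [0, 0, -1, 0, 0, 0], [0, 0, -0.5, 0, 0, 0], [0, 0, -0.2, 0, 0, 0], [0, 0, 0, 0, 0, 0], [0, 0, 0, 0, 0, 0], [0, 0, 0, 0, 0, 0]],
  ],
)

```text
t: 7.2
tool_pos: [0.4522, -0.1466, 0.1125]
orientation: [3.097, 0.524, 0.002]
force: [-0.4, -0.6, -5.3]
opening: 0.0195
gripper_force: 25.0
```

>>> arm_command(
  deltas=[
    [[0, 0, -0.1, 0, 0, 0], [0, 0, -0.1, 0, 0, 0], [0, 0, -0.1, 0, 0, 0], [0, 0, -0.05, 0, 0, 0], [0, 0, 0, 0, 0, 0], [0, 0, 0, 0, 0, 0], [0, 0, 0, 0, 0, 0]],
  ],
)

```text
t: 7.78
tool_pos: [0.4515, -0.1464, 0.108]
orientation: [-3.098, -0.524, 0.0]
force: [-0.2, -0.6, -4.9]
opening: 0.0193
gripper_force: 25.0
```

>>> arm_command(
  deltas=[
    [[0, 0, -0.1, 0, 0, 0], [0, 0, -0.1, 0, 0, 0], [0, 0, -0.1, 0, 0, 0], [0, 0, 0, 0, 0, 0], [0, 0, -0.1, 0, 0, 0], [0, 0, 0, 0, 0, 0], [0, 0, 0, 0, 0, 0]],
  ],
)

```text
t: 8.37
tool_pos: [0.4515, -0.1463, 0.1039]
orientation: [-3.098, -0.524, 0.0]
force: [-0.2, 0.6, -5.1]
opening: 0.0199
gripper_force: 25.0
```

>>> arm_command(
  deltas=[
    [[0, 0, -0.1, 0, 0, 0], [0, 0, 0, 0, 0, 0], [0, 0, 0, 0, 0, 0]],
  ],
)

```text
t: 8.62
tool_pos: [0.4515, -0.1463, 0.1029]
orientation: [-3.098, -0.524, 0.0]
force: [0.8, -0.2, -3.3]
opening: 0.0196
gripper_force: 25.0
```

>>> arm_command(
  deltas=[
    [[0, 0, -0.1, 0, 0, 0], [0, 0, 0, 0, 0, 0], [0, 0, 0, 0, 0, 0]],
  ],
)

```text
t: 8.87
tool_pos: [0.4515, -0.1463, 0.1019]
orientation: [-3.098, -0.524, 0.0]
force: [-0.1, -0.2, -3.6]
opening: 0.0201
gripper_force: 25.0
```

>>> arm_command(
  deltas=[
    [[0, 0, -0.1, 0, 0, 0], [0, 0, 0, 0, 0, 0], [0, 0, 0, 0, 0, 0]],
  ],
)

```text
t: 9.12
tool_pos: [0.4515, -0.1463, 0.1009]
orientation: [-3.098, -0.524, 0.0]
force: [0.7, -0.5, -4.0]
opening: 0.0199
gripper_force: 25.0
```

>>> arm_command(
  deltas=[
    [[0, 0, -0.1, 0, 0, 0], [0, 0, 0, 0, 0, 0], [0, 0, 0, 0, 0, 0]],
  ],
)

```text
t: 9.37
tool_pos: [0.4514, -0.1463, 0.0999]
orientation: [-3.098, -0.523, 0.0]
force: [0.8, 0.2, -4.8]
opening: 0.0198
gripper_force: 25.0
```

>>> arm_command(
  deltas=[
    [[0, 0, -0.1, 0, 0, 0], [0, 0, 0, 0, 0, 0], [0, 0, 0, 0, 0, 0]],
  ],
)

```text
t: 9.62
tool_pos: [0.4515, -0.1463, 0.0989]
orientation: [-3.098, -0.524, 0.0]
force: [1.0, 0.2, -4.6]
opening: 0.0203
gripper_force: 25.0
```

No contact load: the foot is sliding into the cup. I'll continue down.

>>> arm_command(
  deltas=[
    [[0, 0, -0.1, 0, 0, 0], [0, 0, 0, 0, 0, 0], [0, 0, -0.1, 0, 0, 0], [0, 0, 0, 0, 0, 0], [0, 0, 0, 0, 0, 0]],
  ],
)

```text
t: 10.03
tool_pos: [0.4515, -0.1463, 0.0969]
orientation: [-3.098, -0.524, 0.0]
force: [-0.5, 0.1, -4.1]
opening: 0.0195
gripper_force: 25.0
```

>>> arm_command(
  deltas=[
    [[0, 0, -0.1, 0, 0, 0], [0, 0, 0, 0, 0, 0], [0, 0, -0.1, 0, 0, 0], [0, 0, 0, 0, 0, 0], [0, 0, 0, 0, 0, 0]],
  ],
)

```text
t: 10.45
tool_pos: [0.4515, -0.1463, 0.0949]
orientation: [-3.098, -0.524, 0.0]
force: [-0.1, -0.5, -3.9]
opening: 0.0197
gripper_force: 25.0
```

>>> arm_command(
  deltas=[
    [[0, 0, -0.1, 0, 0, 0], [0, 0, 0, 0, 0, 0], [0, 0, 0, 0, 0, 0]],
  ],
)

```text
t: 10.7
tool_pos: [0.4515, -0.1463, 0.0939]
orientation: [-3.098, -0.524, 0.0]
force: [-1.0, -0.5, -3.8]
opening: 0.0198
gripper_force: 25.0
```

>>> arm_command(
  deltas=[
    [[0, 0, -0.05, 0, 0, 0], [0, 0, 0, 0, 0, 0], [0, 0, 0, 0, 0, 0]],
  ],
)

```text
t: 10.95
tool_pos: [0.4516, -0.1464, 0.0936]
orientation: [3.098, 0.524, 0.0]
force: [-0.9, 0.6, -3.2]
opening: 0.02
gripper_force: 25.0
```

>>> arm_command(
  deltas=[
    [[0, 0, -0.05, 0, 0, 0], [0, 0, 0, 0, 0, 0], [0, 0, 0, 0, 0, 0]],
  ],
)

```text
t: 11.2
tool_pos: [0.4517, -0.1464, 0.0935]
orientation: [3.098, 0.524, 0.0]
force: [-3.2, 2.9, 4.5]
opening: 0.0197
gripper_force: 25.0
```

Contact comes at TCP z = 0.0935, exactly the predicted home height. Release and rise.

>>> arm_command(
  deltas=[
    [[0, 0, 0, 0, 0, 0], [0, 0, 0, 0, 0, 0], [0, 0, 0, 0, 0, 0], [0, 0, 0, 0, 0, 0], [0, 0, 0, 0, 0, 0], [0, 0, 0, 0, 0, 0]],
  ],
  gripper=0.1,
)

```text
t: 11.7
tool_pos: [0.4516, -0.1464, 0.093]
orientation: [3.098, 0.524, 0.0]
force: [0.7, 0.4, 1.0]
opening: 0.0504
gripper_force: 0.0
```

>>> arm_command(
  deltas=[
    [[0, 0, 0.5, 0, 0, 0], [0, 0, 1, 0, 0, 0], [0, 0, 2, 0, 0, 0], [0, 0, 3, 0, 0, 0], [0, 0, 4, 0, 0, 0], [0, 0, 4, 0, 0, 0], [0, 0, 4, 0, 0, 0], [0, 0, 4, 0, 0, 0], [0, 0, 4, 0, 0, 0], [-3, 0, 2, 0, 0, 0], [-3, 2, 0, 0, 0, 0], [-3, 3, 0, 0, 0, 0]],
  ],
)

```text
t: 12.7
tool_pos: [0.3614, -0.0978, 0.3805]
orientation: [3.096, 0.519, 0.004]
force: [0.2, 1.2, -0.5]
opening: 0.0512
gripper_force: 0.0
```

```bash
python3 - <<'E'
from h import *
o=eyes.read_camera("side")
o=cv2.resize(o[80:250,230:400],None,fx=3,fy=3,interpolation=cv2.INTER_CUBIC)
t=eyes.read_camera("top");t=cv2.resize(t[140:290,282:392],None,fx=3.4,fy=3.4)
cv2.imwrite("pics/s2.png",cv2.resize(np.hstack([o,t]),(800,460)) if o.shape[0]==t.shape[0] else np.hstack([cv2.resize(o,(400,400)),cv2.resize(t,(293,400))]))
print(monitor.read_state()["tool_pos"])
E
```

```text
[ 0.35950954 -0.09462782  0.38101239]
```

View pics/s2.png

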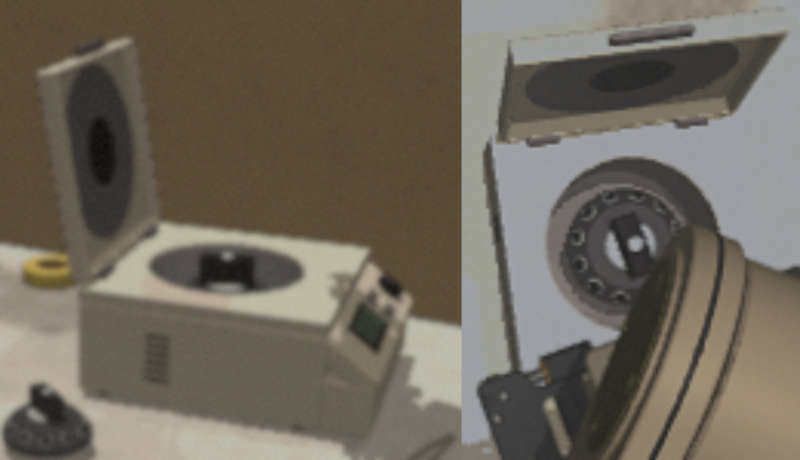

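The rotor sits level in the chamber: grip low in the opening at side-crop (225,270), and centred in the top crop at (630,240). Now I'll go over the lid with the fingers shut and come down behind it.

>>> arm_command(
  deltas=[
    [[2, 0, 0.5, 0, 0, -4], [3, -0.5, 0, 0, 0, -4], [3, -0.5, 0, 0, 0, -5], [3, -0.5, 0, 0, 0, 0], [3, -0.5, 0, 0, 0, 0], [3, -0.5, 0, 0, 0, 0], [3, -0.5, 0, 0, 0, 0], [3, 0, 0, 0, 0, 0], [3, 0, 0, 0, 0, 0], [3, 0, 0, 0, 0, 0], [2, 0, 0, 0, 0, 0], [0, 0, 0, 0, 0, 0]],
  ],
  gripper=-1,
)

```text
t: 13.8
tool_pos: [0.6746, -0.1267, 0.3797]
orientation: [-3.136, -0.171, 0.005]
force: [0.3, -0.4, -1.3]
opening: 0.0003
gripper_force: 0.0
```

>>> arm_command(
  deltas=[
    [[0, 0, -2, 0, 0, 0], [0, 0, -3, 0, 0, 0], [0, 0, -3, 0, 0, 0], [0, 0, -3, 0, 0, 0], [0, 0, -1.5, 0, 0, 0], [0, 0, 0, 0, 0, 0], [0, 0, 0, 0, 0, 0]],
  ],
)

```text
t: 14.38
tool_pos: [0.6713, -0.127, 0.2578]
orientation: [-3.137, -0.169, 0.002]
force: [-1.0, 0.4, 0.1]
opening: 0.0004
gripper_force: 0.0
```

>>> arm_command(
  deltas=[
    [[-1, 0, 0, 0, 0, 0], [-1, 0, 0, 0, 0, 0], [-1, 0, 0, 0, 0, 0], [-1, 0, 0, 0, 0, 0], [-1, 0, 0, 0, 0, 0], [-1, 0, 0, 0, 0, 0], [-1, 0, 0, 0, 0, 0], [0, 0, 0, 0, 0, 0]],
  ],
)

```text
t: 15.05
tool_pos: [0.6023, -0.1274, 0.2619]
orientation: [3.135, 0.169, 0.007]
force: [0.0, 0.9, 0.1]
opening: 0.0005
gripper_force: 0.1
```

>>> arm_command(
  deltas=[
    [[-1, 0, 0, 0, 0, 0], [-1, 0, 0, 0, 0, 0], [-1, 0, 0, 0, 0, 0], [-1, 0, 0, 0, 0, 0], [-1, 0, 0, 0, 0, 0], [-1, 0, 0, 0, 0, 0]],
  ],
)

```text
t: 15.55
tool_pos: [0.543, -0.1273, 0.2606]
orientation: [3.135, 0.17, 0.006]
force: [1.1, 0.5, -0.6]
opening: 0.0004
gripper_force: 0.3
```

>>> arm_command(
  deltas=[
    [[-1, 0, 0, 0, 0, 0], [-1, 0, 0, 0, 0, 0], [-1, 0, 0, 0, 0, 0], [-1, 0, 0, 0, 0, 0], [-1, 0, 0, 0, 0, 0], [-1, 0, 0, 0, 0, 0]],
  ],
)

```text
t: 16.05
tool_pos: [0.4828, -0.1273, 0.2605]
orientation: [3.136, 0.17, 0.005]
force: [0.4, -0.8, 0.3]
opening: 0.0003
gripper_force: 0.0
```

>>> arm_command(
  deltas=[
    [[-1, 0, 0, 0, 0, 0], [-1, 0, 0, 0, 0, 0], [-1, 0, 0, 0, 0, 0], [-1, 0, 0, 0, 0, 0], [0, 0, 1, 0, 0, 0], [0, 0, 3, 0, 0, 0], [0, 0, 3, 0, 0, 0], [0, 0, 3, 0, 0, 0], [0, 0, 3, 0, 0, 0], [-2, 3, 0, 0, 0, 0], [-3, 3, 0, 0, 0, 0], [-3, 3, 0, 0, 0, 0]],
  ],
)

```text
t: 17.05
tool_pos: [0.3633, -0.0374, 0.3906]
orientation: [3.137, 0.168, 0.005]
force: [-0.4, 0.3, 0.1]
opening: 0.0005
gripper_force: 0.0
```

>>> arm_command(
  deltas=[
    [[-2, 4, 0, 0, 0, 0], [-1, 4, 0, 0, 0, 0], [0, 4, 0, 0, 0, 0], [0, 4, 0, 0, 0, 0], [0, 0, 0, 0, 0, 0], [0, 0, 0, 0, 0, 0], [0, 0, 0, 0, 0, 0], [0, 0, 0, 0, 0, 0], [0, 0, 0, 0, 0, 0], [0, 0, 0, 0, 0, 0], [0, 0, 0, 0, 0, 0], [0, 0, 0, 0, 0, 0]],
  ],
)

```text
t: 18.05
tool_pos: [0.3347, 0.1186, 0.388]
orientation: [-3.137, -0.166, 0.0]
force: [-0.1, -0.4, 0.2]
opening: 0.0006
gripper_force: 0.0
```

>>> arm_command(
  deltas=[
    [[0, 0, 0, 0, 0, 0], [0, 0, 0, 0, 0, 0], [0, 0, 0, 0, 0, 0], [0, 0, 0, 0, 0, 0], [0, 0, 0, 0, 0, 0], [0, 0, 0, 0, 0, 0], [0, 0, 0, 0, 0, 0], [0, 0, 0, 0, 0, 0], [0, 0, 0, 0, 0, 0], [0, 0, 0, 0, 0, 0], [0, 0, 0, 0, 0, 0], [0, 0, 0, 0, 0, 0]],
  ],
)

```text
t: 19.05
tool_pos: [0.3345, 0.1193, 0.388]
orientation: [3.137, 0.17, -0.0]
force: [-0.0, -0.8, 0.0]
opening: 0.0001
gripper_force: 0.0
```

```bash
python3 - <<'E'
from h import *
o=eyes.read_camera("side")
cv2.imwrite("pics/s3.png",cv2.resize(o[80:260,210:420],None,fx=2,fy=2,interpolation=cv2.INTER_CUBIC))
E
```

```text
(no output)
```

View pics/s3.png

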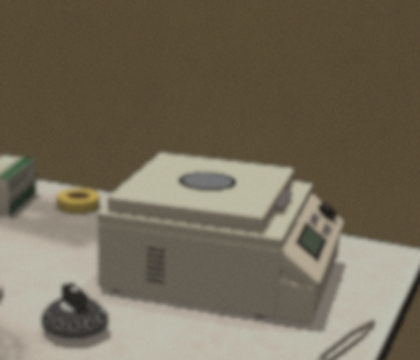

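The lid lies flat on the deck, at crop (205,185). I'll wait one more second, check that the picture no longer changes, and then hand in.

>>> arm_command(
  deltas=[
    [[0, 0, 0, 0, 0, 0], [0, 0, 0, 0, 0, 0], [0, 0, 0, 0, 0, 0], [0, 0, 0, 0, 0, 0], [0, 0, 0, 0, 0, 0], [0, 0, 0, 0, 0, 0], [0, 0, 0, 0, 0, 0], [0, 0, 0, 0, 0, 0], [0, 0, 0, 0, 0, 0], [0, 0, 0, 0, 0, 0], [0, 0, 0, 0, 0, 0], [0, 0, 0, 0, 0, 0]],
  ],
)

```text
t: 20.1
tool_pos: [0.3345, 0.1193, 0.388]
orientation: [-3.137, -0.17, -0.0]
force: [0.9, -0.2, 0.2]
opening: 0.0003
gripper_force: 0.0
```

```bash
python3 - <<'E'
from h import *
o=eyes.read_camera("side");a=cv2.imread("pics/s3.png")
b=cv2.resize(o[80:260,210:420],None,fx=2,fy=2,interpolation=cv2.INTER_CUBIC)
d=cv2.absdiff(a,b)[130:260,90:320].max(2);print(d.mean(),d.max())
# predicted lid free-edge corners at shut / 0.06 rad, in crop pixels
c=np.array([.4508,-.146]);y=np.radians(6.2);R=np.array([[np.cos(y),-np.sin(y)],[np.sin(y),np.cos(y)]])
for th in(0,.06):
    for yy in(.098,-.098):
        L=[.097-.190*np.cos(th)-.01*np.sin(th)*-1*0,yy];z=.108+.190*np.sin(th)+.02
        print(th,(proj("side",[[*(c+R@L),z]])-[210,80])*2)
cv2.imwrite("pics/s4.png",cv2.resize(b[140:260,90:330],None,fx=3.3,fy=3.3,interpolation=cv2.INTER_CUBIC))
E
```

```text
1.8355518394648829 7
0 [[264.16994811 215.5832304 ]]
0 [[296.49897375 166.33478262]]
0.06 [[264.59680018 205.83071199]]
0.06 [[296.93232988 157.91852354]]
```

View pics/s4.png

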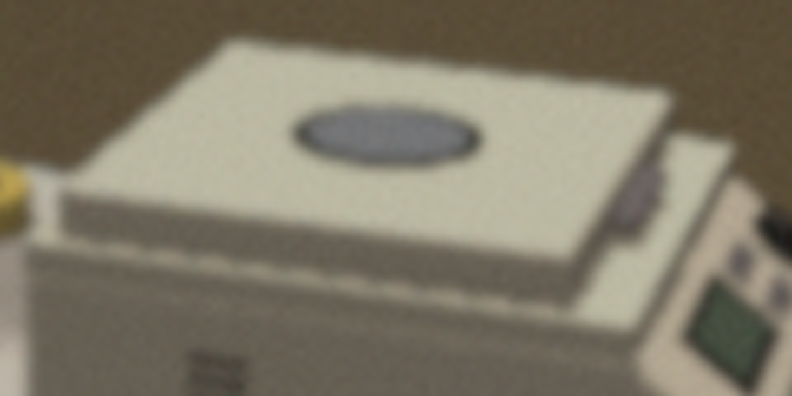

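The observed lid corners, (263,218) and (294,168), match the shut prediction of (264,216) and (296,166). The picture is also static, so I'll hand in.

```bash
python3 -c "
from plant import ticket
print(ticket.close_job())"
```

```text
the job is handed in; nothing more can be done
None
```

The rotor is home in the drive cup, the lid is shut, and I handed the job in at about 20 s of the 64 s. The system gave no verdict back; that the rotor is home rests on its contact height matching the predicted 45 mm.

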